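Clear the wax warmer and hold its cover plate over the screw holes

ROBOT

A 6-joint arm with a two-finger parallel gripper is mounted at the origin on a cart in front of the work surface, level with it; the furniture and walls round the work are solid. World frame = base frame: x ahead of the robot, y to its left, z up, the work surface at z = 0. Lengths are in m, angles in degrees, forces in N, time in s.
With the tool pointing down it reaches from about 0.35 to 0.875 m from the base axis. Payload 4.2 kg.
Tool frame: the origin (TCP) lies at the centre of the arm's flange, where the gripper is bolted on; the fingertips stand 182 mm ahead of it and the grasp point (between the pads) lies 164 mm ahead of it (r.nose_length is the distance from the TCP to the fingertips, in m); z points along the fingers, y is the line along which they close (so a half turn about z gives the same grasp; the last joint's range is limited). The gripper opens to 87 mm and grips with 3 to 60 N. Pads are 19 mm wide; open, the fingers measure 117 mm over their backs; the gripper's body (75 mm by 190 mm) begins 51 mm behind the grasp point.
Start: joints at [77.957, 22.042, 0.453, 0, -68.411, -14.817], TCP at [0.282, 0.558, 0.405] pointing down, gripper open.
Joint ranges: [-179.83, 179.83], [-69.29, 118.12], [-61.27, 80.66], [-181.25, 117.63], [-171.15, -9.14], [-177.46, 177.46]. Speed limits (degrees/s): [159.86, 159.86, 180, 180, 180, 180].

INTERFACE

Orientations are given as a 3x3 rotation matrix whose columns are the frame's x, y, z axes.
In Python, from station import r, vision gives the robot as it stands. The module is installed in compiled form; this text tells all that it offers.
- The arm moves only by the shell command python3 -m creep 'ROWS'. ROWS is JSON, a list of rows, each a list of 7 numbers: the opening, from -1 (shut) to 1 (fully open), then the shift along the tool's x, y, z in mm, then the turn, a rotation vector about the tool's x, y, z in degrees. A call has 1 to 8 rows; each row is the pose to reach, as a shift and turn from the pose commanded when the call began, along the tool's axes at that moment; what a row does not reach only later rows make up. A row lasts 1/12 s, in which the tool goes at most 41.7 mm and 7.16 degrees, less where a joint would pass 70% of its speed; a pose out of reach is approached as far as the arm can. A call with a gripper value outside its range is refused whole. The fingers move at their own pace and stop on an object; the grip force is fixed at half the most. Time passes only in rows, so rows that repeat a pose let the fingers close. It gives the time, the measured TCP pose, the force, the opening and the grip force at its end, in the units of the state.
- r.sense(): the state, without advancing time (a new reading comes with each control period).
- vision.capture(name): name is "side" or "top"; returns (picture, depth): 420x560x3 uint8, red, green, blue; 420x560 float32, m along the optical axis (not along the pixel's ray), 0 where there is no reading.
- vision.camera_model(name): a dict with "vertical_fov" (degrees; the focal length in pixels is half the picture's height over the tangent of half this angle, whatever the lens; pixels are square), "cx", "cy" (the principal point, pixels), "distortion" ([k1, k2, p1, p2, k3] as OpenCV has them; the pictures are not rectified), "extrinsics" (4x4, takes a point from camera to world coordinates). Camera axes: x right, y down, z forward; pixel columns grow to the right and rows downward; lengths in m; the calibration is good to about 2 mm. A picture is of the moment at which its call begins. camera_model takes no time and is no camera call.
- r.finish_job(): hands the job in; it is judged then, once.
Trained networks look in the newest picture that a camera, given by its name, has taken for a name from the list of things; names that differ only in an ending like _2 or _b are one class to them, and where a whole thing is asked for, a point or a joint stands for the part that bears it (a point fixed in the world has none). Each returns a list of dicts, best first, with "conf" (0 to 1); they miss things now and then, are a little off and sometimes report something else, mostly with a low value. They report only what shows in the picture. A call takes as long as a camera call. They do not tell look-alikes from the thing itself.
- vision.find_in(camera, thing): "uv" ([column, row] in pixels, amid what is visible of it).
- vision.cut_out(camera, thing): "region" (420x560 bool, what is visible of it) and "uv" ([column, row] in pixels, amid what is visible of it).
The state is a dict: "time_s": time; "joints": joint angles; "joint_velocities": joint speeds; "effort": joint torques, N m; "tcp_pos": TCP position; "ee_rot": TCP orientation; "wrist_force": force on the tool from outside, world axes, zero at the start; "moment": the same for the moment, N m; "gripper_width": opening from 0.0 (shut) to 1.0 (fully open); "gripper_force": force on a finger pad.
Only numpy, scipy, OpenCV 4.12 (cv2) and the standard library are available. Lean on these libraries where they do the work, as an engineer would, in place of code of your own. Each camera call takes 0.05 s, during which the arm holds its last target. There are 200 camera calls.

TASK

Lift the wax pot by its handle straight off the warmer and set it down, without dropping it, upright on the bench beside the warmer. Then pick up the cover plate by its handle and finish while still holding it, level and still, hovering about 15 mm above the warmer's top face without touching it, turned so that every threaded hole shows whole through a hole of the plate, ready for the screws. Leave the tin, the jar and the brush where they are.

Things in the scene. Friction and masses are not known exactly. Their poses are not given: they have to be found in the camera images.
- pot_handle (a point): Centre of the straight dark wooden top bar of the wax pot's fixed arched handle, 120 mm above the pot's underside. The bar is 66 mm long along this frame's y, 12 mm wide along x, 14 mm high along z (up). It is free below down to the lid (37 mm) over a length of 50 mm.
- pot_center (a point): Middle of the pot's body, on its axis, 38 mm above its underside; z is the pot's axis (up); axes as for pot_handle.
- pot: Wax pot: lidded steel canister, 80 mm across (lid 84 mm, handle 97 mm along y), lid top 76 mm above its underside, 0.25 to 0.5 kg, loose. At the start it stands in the round well of the warmer, its underside 5 mm below the warmer's top face. Origin at the centre of its underside.
- warmer_top (a point): Centre of the warmer's top face, 42 mm above the bench; x along its 140 mm side, y along its 120 mm side, z up.
- warmer: Wax warmer: low grey box 140 x 120 mm, fixed to the bench, with a bright aluminium top flange; in the middle a round well 90 mm across, 5 mm deep; four threaded holes near the corners. A black knob and a red switch stick out up to 10 mm from its -x side. Origin at the centre of its underside on the bench, axes as for warmer_top.
- plate_handle (a point): Centre of the black bar handle on top of the cover plate, 40 mm above the plate's underside and straight above its centre of mass. The bar is 74 mm long along this frame's x (the plate's long side), 12 mm wide along y, 14 mm high along z (up), 28 mm clear of the plate's upper face, on two posts 28 mm either side of the middle.
- plate_under (a point): Centre of the plate's underside, 40 mm below plate_handle, same axes.
- plate: Cover plate: aluminium, 140 x 120 x 5 mm, 0.15 to 0.3 kg, loose, lying flat on the bench, handle up, to the left or right of the warmer. Origin at the centre of its underside, axes as for plate_handle.
- hole_1 (a point): Through hole of the plate, 16 mm across, at its underside, at x +55, y +45 mm in the plate's frame. The four are a rectangle 110 x 90 mm, so the plate fits either way round (half a turn).
- hole_2 (a point): Through hole of the plate, 16 mm across, at its underside, at x -55, y +45 mm in the plate's frame. The four are a rectangle 110 x 90 mm, so the plate fits either way round (half a turn).
- hole_3 (a point): Through hole of the plate, 16 mm across, at its underside, at x -55, y -45 mm in the plate's frame. The four are a rectangle 110 x 90 mm, so the plate fits either way round (half a turn).
- hole_4 (a point): Through hole of the plate, 16 mm across, at its underside, at x +55, y -45 mm in the plate's frame. The four are a rectangle 110 x 90 mm, so the plate fits either way round (half a turn).
- thread_1 (a point): Threaded hole of the warmer, 6 mm black bore in a brass ring, at its top face, at x +55, y +45 mm in the warmer's frame.
- thread_2 (a point): Threaded hole of the warmer, 6 mm black bore in a brass ring, at its top face, at x -55, y +45 mm in the warmer's frame.
- thread_3 (a point): Threaded hole of the warmer, 6 mm black bore in a brass ring, at its top face, at x -55, y -45 mm in the warmer's frame.
- thread_4 (a point): Threaded hole of the warmer, 6 mm black bore in a brass ring, at its top face, at x +55, y -45 mm in the warmer's frame.
- blue_tin: Bystander: flat blue round tin, 67 mm across, 22 mm high, on the side of the warmer away from the plate; origin at the centre of its underside.
- grey_jar: Bystander: jar with a grey lid, 62 mm across, 50 mm high, behind the warmer on its right; origin at the centre of its underside.
- brush: Bystander: shoe brush with a pale wooden back and red-brown bristles, 142 x 45 x 49 mm, long side along its x, lying behind the warmer; origin at the centre of its underside.
Not all that is in view belongs to the job. What is shaped like the pot but pink or turquoise is not meant.

How it is judged (in metres and radians):
On the way, in this order (a step that is already met when the one before it is completed fails the run):
1. the pot is lifted clear of the warmer by the gripper (z of pot_center in the frame of warmer_top above 0.058 m and contact force between pot and warmer below 0.1 N and contact force between pot and the fingers above 0.5 N), for 0.1 s.
2. the pot, still in the gripper, has been lowered to within 15 mm of the bench, upright, off the warmer (height (world z) of pot_center below 0.053 m and angle between pot_center's own z axis and vertical below 0.25 rad and contact force between pot and the fingers above 0.5 N), for 0.03 s.
3. the pot stands upright on the bench beside the warmer, let go and at rest (height (world z) of pot_center between 0.033 and 0.043 m and angle between pot_center's own z axis and vertical below 0.1 rad and horizontal distance between pot_center and warmer_top below 0.4 m and contact force between pot and warmer below 0.1 N and contact force between pot and the fingers below 0.1 N and linear speed of pot below 0.02 m/s), for 0.2 s.
At the end, for the whole second after the job is handed in: Gripper holds the plate upright, level within 4 degrees, still, underside 5 to 25 mm above the warmer's top, touching neither warmer nor pot, each hole within 5 mm horizontally of a thread (either way round). Pot stands upright on the bench, let go, within 0.4 m of the warmer's middle (all of step 3 and ((horizontal distance between hole_1 and thread_1 below 0.005 m and horizontal distance between hole_2 and thread_2 below 0.005 m and horizontal distance between hole_3 and thread_3 below 0.005 m and horizontal distance between hole_4 and thread_4 below 0.005 m) or (horizontal distance between hole_1 and thread_3 below 0.005 m and horizontal distance between hole_2 and thread_4 below 0.005 m and horizontal distance between hole_3 and thread_1 below 0.005 m and horizontal distance between hole_4 and thread_2 below 0.005 m)) and z of plate_under in the frame of warmer_top between 0.005 and 0.025 m and angle between plate_under's own z axis and vertical below 0.07 rad and contact force between plate and the fingers above 0.5 N and contact force between plate and warmer below 0.1 N and contact force between plate and pot below 0.1 N and linear speed of plate below 0.02 m/s); the arm keeps its last pose, push and grip.
It fails at once if the pot is tipped by more than about 35 degrees (angle between pot_center's own z axis and vertical above 0.6 rad).
It fails at once if the blue tin is moved by more than 25 mm (distance of blue_tin from where it was at the start of the episode above 0.025 m).
It fails at once if the grey jar is moved by more than 25 mm (distance of grey_jar from where it was at the start of the episode above 0.025 m).
It fails at once if the brush is moved by more than 25 mm (distance of brush from where it was at the start of the episode above 0.025 m).
It also fails if it takes over 72 s, if anything falls off the work surface, if the arm or the gripper's body presses on something with over 40 N, if the wrist force passes 120 N, or if a joint passes its speed limit or range.

## Working session

There is one attempt and no reset: what is moved stays moved. The work goes in short steps, Python scripts to look and compute and a shell command to move; the robot and the scene stay as the last step left them, time stands still between calls to the robot, and variables do not carry over. Pictures are saved under pics/ and viewed, at most 10 in all, crops included, and the job is handed in when it is done.

```bash
mkdir -p pics && cat > h.py <<'E'
import numpy as np, cv2
from station import r, vision
def cam(n):
    m=vision.camera_model(n); f=210/np.tan(np.radians(m["vertical_fov"]/2))
    return np.array([[f,0,m["cx"]],[0,f,m["cy"]],[0,0,1]]),np.array(m["distortion"],float),np.array(m["extrinsics"])
def rays(n,uv):
    K,d,E=cam(n); p=cv2.undistortPoints(np.asarray(uv,float).reshape(-1,1,2),K,d).reshape(-1,2)
    return np.c_[p,np.ones(len(p))],E
def on_z(n,uv,z):   # intersect pixel rays with world plane z
    p,E=rays(n,uv); w=p@E[:3,:3].T; return E[:3,3]+w*((z-E[2,3])/w[:,2:])
def cloud(n,depth,mask):
    v,u=np.nonzero(mask&(depth>0)); p,E=rays(n,np.c_[u,v]); return (p*depth[v,u][:,None])@E[:3,:3].T+E[:3,3]
def proj(n,P):
    K,d,E=cam(n); R=E[:3,:3].T; return cv2.projectPoints(np.asarray(P,float).reshape(-1,1,3),cv2.Rodrigues(R)[0],-R@E[:3,3],K,d)[0].reshape(-1,2)
def save(name,img): cv2.imwrite("pics/"+name+".png",img[...,::-1])
def totool(dw):
    return np.array(r.sense()["ee_rot"]).T@np.asarray(dw)*1000
E
python3 - <<'E'
from h import *
np.set_printoptions(precision=3,suppress=True)
for n in ("top","side"):
    im,d=vision.capture(n); save(n+"0",im); np.savez("/tmp/%s0.npz"%n,im=im,d=d)
    print(n,cam(n)[2])
    for t in ("pot_handle","plate_handle","warmer","plate","blue_tin","grey_jar","brush","pot","thread_1","hole_1"):
        print(t,[(np.round(x["uv"]),round(x["conf"],2)) for x in vision.find_in(n,t)][:6])
s=r.sense(); print(s)
E
```

```text
top [[ 0.233 -0.916  0.327  0.09 ]
 [-0.972 -0.22   0.076 -0.111]
 [ 0.002 -0.336 -0.942  1.395]
 [ 0.     0.     0.     1.   ]]
pot_handle [(array([399., 209.]), 0.64), (array([279., 210.]), 0.63), (array([220., 249.]), 0.58)]
plate_handle [(array([182., 219.]), 0.55)]
warmer [(array([270., 230.]), 0.82), (array([180., 219.]), 0.37)]
plate [(array([180., 220.]), 0.98)]
blue_tin [(array([373., 247.]), 0.93)]
grey_jar [(array([333., 181.]), 0.76), (array([280., 213.]), 0.65)]
brush [(array([294., 174.]), 0.61)]
pot [(array([394., 210.]), 0.96), (array([223., 250.]), 0.8), (array([279., 213.]), 0.75), (array([273., 233.]), 0.2)]
thread_1 [(array([275., 230.]), 0.77), (array([180., 216.]), 0.56)]
hole_1 [(array([178., 217.]), 0.65)]
side [[ 1.     0.013 -0.004  0.547]
 [ 0.009 -0.449  0.893 -0.919]
 [ 0.01  -0.893 -0.449  0.597]
 [ 0.     0.     0.     1.   ]]
pot_handle [(array([230., 217.]), 0.98), (array([281., 227.]), 0.71), (array([340., 334.]), 0.64)]
plate_handle [(array([262., 203.]), 0.57)]
warmer [(array([279., 250.]), 0.97)]
plate [(array([264., 203.]), 0.88)]
blue_tin [(arra
[... 279 characters left out ...]
rray([282., 230.]), 0.73)]
thread_1 [(array([282., 251.]), 0.64), (array([343., 278.]), 0.46), (array([281., 232.]), 0.38)]
hole_1 [(array([264., 203.]), 0.9)]
{'time_s': 1.1, 'joints': array([ 77.956,  22.04 ,   0.451,  -0.002, -68.411, -14.816]), 'joint_velocities': array([ 0.078,  0.015, -0.024, -0.04 ,  0.124, -0.021]), 'effort': array([  0.   , -39.048,  18.762,   4.225,   0.015,  -0.   ]), 'tcp_pos': array([0.282, 0.558, 0.405]), 'ee_rot': array([[ 0.892, -0.452, -0.   ],
       [-0.452, -0.892,  0.   ],
       [-0.   ,  0.   , -1.   ]]), 'wrist_force': array([-0.358,  0.071, -0.066]), 'moment': array([ 0.03 , -0.014,  0.017]), 'gripper_force': 0.0, 'gripper_width': 1.0005573619971886}
```

```bash
python3 - <<'E'
from h import *
im=np.load("/tmp/top0.npz")["im"]; save("top0c",cv2.resize(im[150:290,140:430],None,fx=2.7,fy=2.7,interpolation=cv2.INTER_CUBIC))
im=np.load("/tmp/side0.npz")["im"]; save("side0c",cv2.resize(im[170:380,190:400],None,fx=2.8,fy=2.8,interpolation=cv2.INTER_CUBIC))
E
```

```text
(no output)
```

View pics/top0c.png

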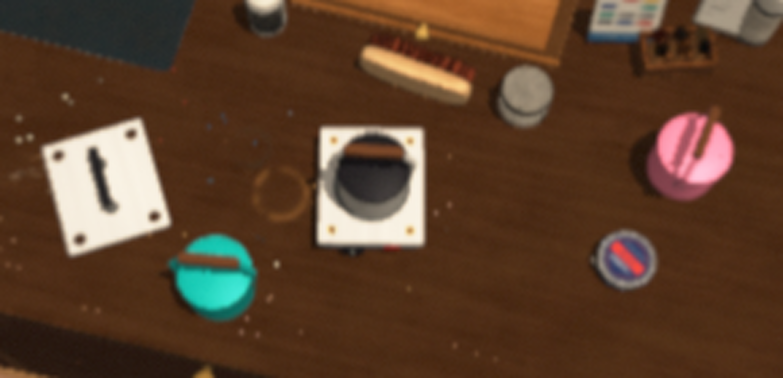

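View pics/side0c.png

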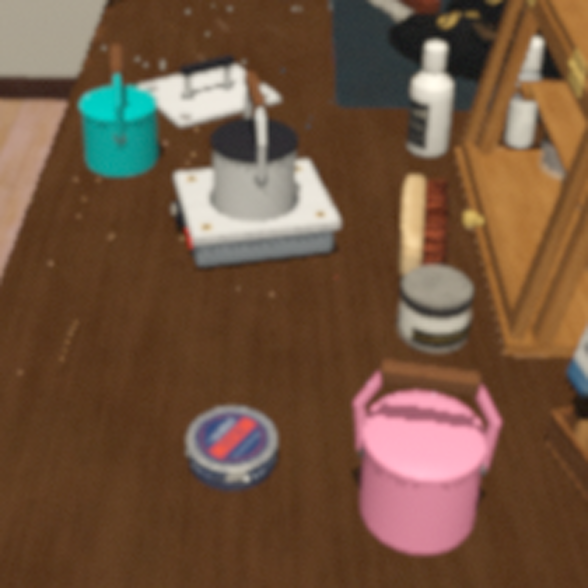

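The top picture has three pot shapes: steel with a dark lid at (279,210), pink at (399,209) and turquoise at (220,249). Only the steel one stands in the warmer's well, and the crops confirm it. The plate is at (180,219) in the top view, left of the warmer. The tin is at (373,247), on the right. Next I work out the metric positions.

```bash
cat >> h.py <<'E'
def rect(n,im,z,uv,half=45,thr=150,depth=None):
    """min-area rectangle of the bright flat thing round uv, on plane z: centre, sizes, long-side yaw (deg)"""
    g=im.min(axis=2)>thr; c,w=np.round(uv).astype(int),half
    m=np.zeros(g.shape,np.uint8); m[c[1]-w:c[1]+w,c[0]-w:c[0]+w]=g[c[1]-w:c[1]+w,c[0]-w:c[0]+w]
    nl,lab,st,_=cv2.connectedComponentsWithStats(m); k=1+np.argmax(st[1:,4]); v,u=np.nonzero(lab==k)
    P=on_z(n,np.c_[u,v],z)[:,:2]
    (cx,cy),(a,b),t=cv2.minAreaRect((P*1000).astype(np.float32))
    if a<b: a,b,t=b,a,t+90
    return np.array([cx,cy]),(a,b),(t+90)%180-90
E
python3 - <<'E'
from h import *
np.set_printoptions(precision=3,suppress=True)
for n,wu,pu in (("top",(278,220),(180,219)),("side",(281,250),(264,203))):
    z=np.load("/tmp/%s0.npz"%n); im,d=z["im"],z["d"]
    vision.capture(n)
    for thr in (110,150): print(n,"warmer",rect(n,im,.042,wu,40 if n=="top" else 32,thr),"plate",rect(n,im,.005,pu,32,thr))
    A=cloud(n,d,np.ones(d.shape,bool)); 
    v,u=np.nonzero(d>0); col=im[v,u].astype(int)
    near=(abs(A[:,0]-.55)<.45)&(abs(A[:,1])<.6)
    for nm,cu,lo in (("steel",(279,208) if n=="top" else (281,215),.14),("turq",(220,246) if n=="top" else (230,200),.09),("pink",(399,205) if n=="top" else (340,310),.09)):
        s=(abs(u-cu[0])<25)&(abs(v-cu[1])<30)&(A[:,2]>lo)&(A[:,2]<.2)&(col[:,0]>col[:,2]+20)&(col[:,0]<170)
        if s.sum()>8:
            Q=A[s]; (c,sz,t)=cv2.minAreaRect((Q[:,:2]*1000).astype(np.float32)); print(n,nm,"handle",s.sum(),Q.mean(0),np.median(Q[:,2]),Q[:,2].max(),c,sz,t)
    for t in ("pot_handle","blue_tin","grey_jar","brush","plate_handle"):
        for x in vision.cut_out(n,t)[:3]:
            Q=cloud(n,d,x["region"]); print(n,t,round(x["conf"],2),np.median(Q,0),len(Q)); 
            if "handle" in t: print("   ",cv2.minAreaRect((Q[:,:2]*1000).astype(np.float32)))
E
```

```text
top warmer (array([536.117,  -4.816]), (144.04298400878906, 121.20680236816406), 12.795572280883789) plate (array([473.861, 304.738]), (144.91854858398438, 123.27188873291016), 31.654558181762695)
top warmer (array([535.31 ,  -6.011]), (139.46209716796875, 119.03223419189453), 12.708606719970703) plate (array([473.73, 304.99]), (141.05624389648438, 120.34535217285156), 31.673110961914062)
top steel handle 112 [ 0.535 -0.008  0.162] 0.16298425621320944 0.1707836664304847 (536.4653930664062, -5.501029968261719) (13.63597297668457, 76.2629165649414) 10.210357666015625
top turq handle 79 [0.385 0.139 0.126] 0.12652009781515372 0.13422959063492312 (385.1631774902344, 138.02667236328125) (9.4680814743042, 62.70551681518555) 4.849151611328125
top pink handle 67 [ 0.659 -0.358  0.126] 0.12654724242345505 0.13252008127640802 (662.2598876953125, -358.736083984375) (11.140375137329102, 76.89575958251953) 81.41548919677734
top pot_handle 0.84 [0.382 0.133 0.075] 759
    ((398.02838134765625, 144.11767578125), (106.27872467041016, 85.19094848632812), 42.06453323364258)
top pot_handle 0.75 [ 0.528
[... 1624 characters left out ...]
488281), (187.2742462158203, 92.455078125), 78.73239135742188)
side pot_handle 0.76 [0.393 0.105 0.056] 836
    ((376.5059509277344, 207.64498901367188), (87.00650787353516, 251.18539428710938), 10.890210151672363)
side pot_handle 0.68 [ 0.538 -0.04   0.094] 1149
    ((540.9197998046875, 150.86717224121094), (422.25445556640625, 85.00048065185547), 88.41290283203125)
side blue_tin 0.97 [ 0.526 -0.326  0.02 ] 741
side grey_jar 0.6 [ 0.692 -0.18   0.04 ] 749
side brush 0.79 [ 0.698 -0.061  0.043] 517
side brush 0.67 [ 0.536 -0.055  0.04 ] 1125
side plate_handle 0.62 [0.471 0.289 0.004] 645
    ((454.203857421875, 281.7178649902344), (247.17648315429688, 159.62625122070312), 47.337127685546875)
```

```bash
python3 -m creep '[[1,30,24,0,0,0,4],[1,60,48,0,0,0,9],[1,90,73,0,0,0,14],[1,120,97,0,0,0,19],[1,150,121,0,0,0,24],[1,180,145,0,0,0,29],[1,210,170,0,0,0,33],[1,240,194,0,0,0,36]]' && cat >> h.py <<'E'
def goto(x,y,z,yaw_y):
    """shift (mm, tool axes) and turn (deg, rotvec in tool axes) to a downward TCP pose with tool y at yaw_y"""
    s=r.sense(); R=np.array(s["ee_rot"]); a=np.radians(yaw_y); ty=np.array([np.cos(a),np.sin(a),0]); tz=np.array([0,0,-1.])
    T=np.c_[np.cross(ty,tz),ty,tz]
    print("shift",np.round(R.T@(np.array([x,y,z])-s["tcp_pos"])*1000,1),"turn",np.round(np.degrees(cv2.Rodrigues(R.T@T)[0].ravel()),2),"t",s["time_s"],"tcp",np.round(s["tcp_pos"],4),"w",round(float(s["gripper_width"]),3),"F",np.round(s["wrist_force"],1),"gf",round(float(s["gripper_force"]),1),"q",np.round(s["joints"],0))
E
python3 -c "
from h import *
goto(.536,-.006,.405,-169.8)"
```

```text
time_s: 2.37
tcp_pos: [0.409, 0.2741, 0.4051]
ee_rot: [[0.454, -0.891, 0.0], [-0.891, -0.454, 0.001], [-0.0, -0.001, -1.0]]
wrist_force: [1.4, -0.0, 0.2]
gripper_width: 0.998
gripper_force: 0.0
shift [307.3  14.    0. ] turn [-0.04  0.02 16.79] t 2.3667 tcp [0.409  0.2741 0.4051] w 0.998 F [ 1.4 -0.   0.2] gf 0.0 q [ 53.   9. -18.   0. -63. -26.]
```

```bash
python3 -m creep '[[1,40,2,0,0,0,3],[1,80,4,0,0,0,6],[1,120,6,0,0,0,9],[1,160,8,0,0,0,12],[1,200,9,0,0,0,14],[1,240,11,0,0,0,16.8],[1,280,13,0,0,0,16.8],[1,307.3,14,0,0,0,16.8]]' >/dev/null && python3 -m creep '[[1,0,0,0,0,0,0],[1,0,0,0,0,0,0],[1,0,0,0,0,0,0]]' && 
python3 -c "
from h import *
goto(.536,-.007,.351,-169.8)
goto(.536,-.007,.321,-169.8)"
```

```text
time_s: 3.28
tcp_pos: [0.5364, -0.0038, 0.4047]
ee_rot: [[0.179, -0.984, -0.0], [-0.984, -0.179, 0.0], [-0.0, 0.0, -1.0]]
wrist_force: [-0.1, 0.7, 0.2]
gripper_width: 0.997
gripper_force: 0.0
shift [ 3.1  0.9 53.7] turn [0.02 0.01 0.11] t 3.2833 tcp [ 0.5364 -0.0038  0.4047] w 0.997 F [-0.1  0.7  0.2] gf 0.0 q [ 17.  13. -12.  -0. -65.  -7.]
shift [ 3.1  0.9 83.7] turn [0.02 0.01 0.11] t 3.2833 tcp [ 0.5364 -0.0038  0.4047] w 0.997 F [-0.1  0.7  0.2] gf 0.0 q [ 17.  13. -12.  -0. -65.  -7.]
```

```bash
python3 -m creep '[[1,3,1,20,0,0,0],[1,3,1,40,0,0,0],[1,3,1,52,0,0,0],[1,3,1,52,0,0,0]]' && python3 - <<'E'
from h import *
goto(.536,-.007,.321,-169.8)
im,d=vision.capture("side"); save("s1",cv2.resize(im[120:280,180:380],None,fx=3,fy=3,interpolation=cv2.INTER_CUBIC))
E
```

```text
time_s: 3.62
tcp_pos: [0.5348, -0.0058, 0.3502]
ee_rot: [[0.181, -0.983, -0.006], [-0.983, -0.181, -0.001], [-0.0, 0.006, -1.0]]
wrist_force: [0.6, -0.9, 0.7]
gripper_width: 1.0
gripper_force: 0.0
shift [ 1.4 -1.1 29.2] turn [0.33 0.02 0.23] t 3.6167 tcp [ 0.5348 -0.0058  0.3502] w 1.0 F [ 0.6 -0.9  0.7] gf 0.0 q [ 17.  16. -17.  -0. -57.  -6.]
```

View pics/s1.png

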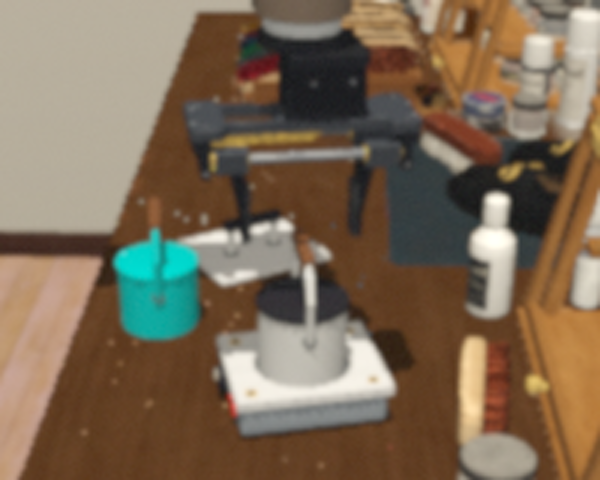

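The fingers straddle the bar in the side view: tips at crop (248,235) and (358,232), bar at (303,240). I go down and close.

```bash
python3 -m creep '[[1,1,-1,12,0,0,0],[1,1,-1,24,0,0,0],[1,1,-1,29,0,0,0],[1,1,-1,29,0,0,0]]' >/dev/null && python3 -m creep '[[-1,0,0,0,0,0,0],[-1,0,0,0,0,0,0],[-1,0,0,0,0,0,0],[-1,0,0,0,0,0,0],[-1,0,0,0,0,0,0],[-1,0,0,0,0,0,0],[-1,0,0,0,0,0,0],[-1,0,0,0,0,0,0]]'
```

```text
time_s: 4.67
tcp_pos: [0.5373, -0.0078, 0.3238]
ee_rot: [[0.179, -0.984, 0.0], [-0.984, -0.179, -0.0], [0.0, -0.0, -1.0]]
wrist_force: [-0.4, -0.4, -0.2]
gripper_width: 0.478
gripper_force: 0.0
```

```bash
python3 -m creep '[[-1,0,0,3,0,0,0],[-1,0,0,3,0,0,0],[-1,0,0,3,0,0,0],[-1,0,0,3,0,0,0],[-1,0,0,3,0,0,0],[-1,0,0,3,0,0,0],[-1,0,0,3,0,0,0],[-1,0,0,3,0,0,0]]'; python3 -m creep '[[-1,0,0,0,0,0,0],[-1,0,0,0,0,0,0],[-1,0,0,0,0,0,0],[-1,0,0,0,0,0,0]]'
```

```text
time_s: 5.33
tcp_pos: [0.5371, -0.0078, 0.3206]
ee_rot: [[0.179, -0.984, -0.0], [-0.984, -0.179, -0.0], [-0.0, 0.0, -1.0]]
wrist_force: [-1.1, -0.2, 0.4]
gripper_width: 0.129
gripper_force: 30.0
time_s: 5.67
tcp_pos: [0.5372, -0.0078, 0.3206]
ee_rot: [[0.179, -0.984, -0.0], [-0.984, -0.179, 0.0], [-0.0, 0.0, -1.0]]
wrist_force: [-0.7, -0.1, -1.3]
gripper_width: 0.134
gripper_force: 30.0
```

Gripped: width 0.134 × 87 ≈ 11.7 mm, against a 12 mm bar. Now lift straight up.

```bash
python3 -m creep '[[-1,0,0,-6,0,0,0],[-1,0,0,-14,0,0,0],[-1,0,0,-26,0,0,0],[-1,0,0,-40,0,0,0],[-1,0,0,-55,0,0,0],[-1,0,0,-70,0,0,0],[-1,0,0,-80,0,0,0],[-1,0,0,-80,0,0,0]]'; python3 -c "
from h import *
goto(.52,-.185,.40,-169.8)"
```

```text
time_s: 6.33
tcp_pos: [0.5378, -0.0077, 0.4039]
ee_rot: [[0.18, -0.984, 0.006], [-0.984, -0.18, 0.001], [0.0, -0.006, -1.0]]
wrist_force: [0.8, 0.8, -1.6]
gripper_width: 0.133
gripper_force: 30.0
shift [171.2  49.4   3.6] turn [-0.36 -0.01  0.17] t 6.3333 tcp [ 0.5378 -0.0077  0.4039] w 0.133 F [ 0.8  0.8 -1.6] gf 30.0 q [ 16.  14. -12.   0. -64.  -6.]
```

```bash
python3 -m creep '[[-1,12,4,0,0,0,0],[-1,34,10,0,0,0,0],[-1,62,18,0,0,0,0],[-1,94,27,0,0,0,0],[-1,124,36,0,0,0,0],[-1,150,43,0,0,0,0],[-1,166,48,0,0,0,0],[-1,171,49,0,0,0,0]]' >/dev/null; python3 -m creep '[[-1,0,0,0,0,0,0],[-1,0,0,0,0,0,0],[-1,0,0,0,0,0,0]]'; python3 - <<'E'
from h import *
goto(.52,-.185,.287,-169.8)
im,d=vision.capture("side"); save("s2",cv2.resize(im[100:380,180:420],None,fx=2.1,fy=2.1,interpolation=cv2.INTER_CUBIC))
E
```

```text
time_s: 7.25
tcp_pos: [0.5197, -0.1842, 0.4003]
ee_rot: [[0.18, -0.984, -0.001], [-0.984, -0.18, 0.0], [-0.001, 0.001, -1.0]]
wrist_force: [0.3, -1.1, -2.6]
gripper_width: 0.132
gripper_force: 30.0
shift [  0.9  -0.2 113.3] turn [0.04 0.03 0.18] t 7.25 tcp [ 0.5197 -0.1842  0.4003] w 0.132 F [ 0.3 -1.1 -2.6] gf 30.0 q [ -3.  15. -10.  -0. -65.  13.]
```

View pics/s2.png

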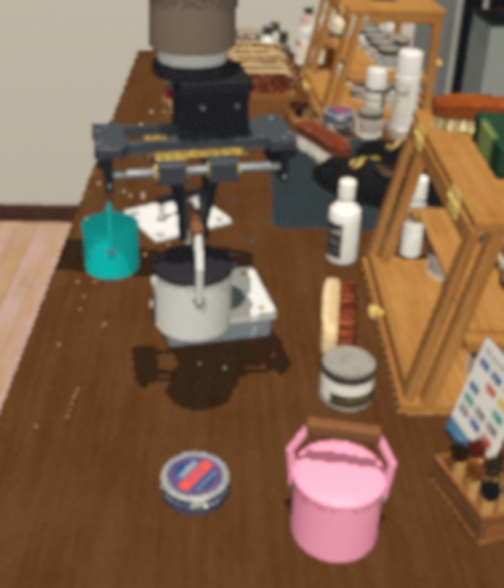

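The pot (crop 195,290) hangs upright from the fingers, clear of the tin, the jar and the warmer. I lower it.

```bash
python3 -m creep '[[-1,1,0,10,0,0,0],[-1,1,0,30,0,0,0],[-1,1,0,52,0,0,0],[-1,1,0,74,0,0,0],[-1,1,0,92,0,0,0],[-1,1,0,104,0,0,0],[-1,1,0,108,0,0,0],[-1,1,0,110,0,0,0]]' >/dev/null; python3 -m creep '[[-1,0,0,1,0,0,0],[-1,0,0,2,0,0,0],[-1,0,0,3,0,0,0],[-1,0,0,4,0,0,0],[-1,0,0,4,0,0,0],[-1,0,0,5,0,0,0],[-1,0,0,5,0,0,0]]'
```

```text
time_s: 8.55
tcp_pos: [0.5199, -0.1858, 0.2858]
ee_rot: [[0.179, -0.984, 0.0], [-0.984, -0.179, 0.0], [-0.0, -0.0, -1.0]]
wrist_force: [0.5, 0.2, -2.9]
gripper_width: 0.135
gripper_force: 30.0
```

```bash
python3 -m creep '[[-1,0,0,1,0,0,0],[-1,0,0,1,0,0,0],[-1,0,0,1.5,0,0,0],[-1,0,0,1.5,0,0,0]]'; python3 -m creep '[[-1,0,0,0.5,0,0,0],[-1,0,0,1,0,0,0],[-1,0,0,1,0,0,0],[-1,0,0,1,0,0,0]]'
```

```text
time_s: 8.88
tcp_pos: [0.5199, -0.1857, 0.2842]
ee_rot: [[0.179, -0.984, -0.0], [-0.984, -0.179, 0.0], [-0.0, 0.0, -1.0]]
wrist_force: [1.1, -0.4, -3.4]
gripper_width: 0.134
gripper_force: 30.0
time_s: 9.22
tcp_pos: [0.52, -0.1857, 0.2836]
ee_rot: [[0.18, -0.984, 0.0], [-0.984, -0.18, -0.0], [0.0, -0.0, -1.0]]
wrist_force: [-1.3, -0.5, -0.1]
gripper_width: 0.135
gripper_force: 30.0
```

Touchdown (the force went from -3.4 to about 0). Open, then retreat upwards.

```bash
python3 -m creep '[[-0.4,0,0,0,0,0,0],[-0.2,0,0,0,0,0,0],[0,0,0,0,0,0,0],[1,0,0,0,0,0,0],[1,0,0,0,0,0,0],[1,0,0,0,0,0,0],[1,0,0,0,0,0,0],[1,0,0,0,0,0,0]]'; python3 -m creep '[[1,0,0,0,0,0,0],[1,0,0,-3,0,0,0],[1,0,0,-10,0,0,0],[1,0,0,-35,0,0,0],[1,0,0,-65,0,0,0],[1,0,0,-95,0,0,0],[1,0,0,-110,0,0,0],[1,0,0,-110,0,0,0]]'; python3 - <<'E'
from h import *
goto(.474,.305,.39,-238.3)
E
```

```text
time_s: 9.88
tcp_pos: [0.5199, -0.1857, 0.2832]
ee_rot: [[0.179, -0.984, 0.0], [-0.984, -0.179, -0.0], [0.0, -0.0, -1.0]]
wrist_force: [0.1, -0.2, -0.5]
gripper_width: 0.654
gripper_force: 0.0
time_s: 10.55
tcp_pos: [0.5206, -0.1859, 0.3987]
ee_rot: [[0.18, -0.984, 0.01], [-0.984, -0.18, -0.002], [0.004, -0.01, -1.0]]
wrist_force: [0.9, -0.0, -0.3]
gripper_width: 1.003
gripper_force: 0.0
shift [-491.3  -42.5    7.3] turn [-0.61  0.14 68.68] t 10.55 tcp [ 0.5206 -0.1859  0.3987] w 1.003 F [ 0.9 -0.  -0.3] gf 0.0 q [ -3.  15. -11.   0. -64.  13.]
```

```bash
python3 -m creep '[[1,-25,-2,0,0,0,3],[1,-62,-6,2,0,0,8],[1,-99,-9,4,0,0,13],[1,-136,-12,5,0,0,18],[1,-173,-15,6,0,0,23],[1,-210,-18,7,0,0,28],[1,-247,-21,7,0,0,33],[1,-284,-24,7,0,0,38]]' >/dev/null; python3 -c "
from h import *
goto(.474,.305,.39,-238.3)
for n in ('top',):
    vision.capture(n)"
```

```text
shift [-173.3  111.8   -4. ] turn [ 2.000e-02 -3.000e-02  3.039e+01] t 11.2167 tcp [0.4917 0.0995 0.3861] w 0.999 F [ 1.9 -1.3  0.3] gf 0.0 q [ 30.  11. -18.  -0. -61. -58.]
```

```bash
python3 -m creep '[[1,-30,19,0,0,0,5],[1,-60,39,0,0,0,10],[1,-90,58,0,0,0,15],[1,-120,77,0,0,0,20],[1,-150,97,0,0,0,25],[1,-170,110,0,0,0,29],[1,-173,112,0,0,0,30.4],[1,-173,112,0,0,0,30.4]]' >/dev/null; python3 -m creep '[[1,0,0,0,0,0,0],[1,0,0,0,0,0,0],[1,0,0,0,0,0,0]]'; python3 -c "
from h import *
np.set_printoptions(precision=4,suppress=True)
im=np.load('/tmp/side0.npz')['im'];d=np.load('/tmp/side0.npz')['d']
# black bar of the plate in both views at start
for n,c in (('top',(180,219)),('side',(264,196))):
    z=np.load('/tmp/%s0.npz'%n); im,d=z['im'],z['d']; Q=cloud(n,d,np.ones(d.shape,bool)); v,u=np.nonzero(d>0)
    s=(abs(u-c[0])<25)&(abs(v-c[1])<25)&(im[v,u].max(1)<75)&(Q[:,2]>.03)&(Q[:,2]<.06)&(np.hypot(Q[:,0]-.474,Q[:,1]-.305)<.06)
    print(n,s.sum(),Q[s].mean(0),cv2.minAreaRect((Q[s][:,:2]*1000).astype(np.float32)))
goto(.474,.305,.205,-238.3)
"
```

```text
time_s: 12.18
tcp_pos: [0.4737, 0.3022, 0.3863]
ee_rot: [[-0.849, -0.528, -0.0], [-0.528, 0.849, -0.0], [0.0, -0.0, -1.0]]
wrist_force: [0.3, 0.7, 0.8]
gripper_width: 0.997
gripper_force: 0.0
top 48 [0.4688 0.3014 0.0473] ((470.1917724609375, 301.1617126464844), (64.0315170288086, 9.809410095214844), 32.44424057006836)
side 49 [0.4757 0.2984 0.0445] ((472.7910461425781, 298.7698669433594), (70.73965454101562, 12.80707836151123), 33.75629425048828)
shift [ -1.7   2.2 181.3] turn [-0.   -0.02  0.2 ] t 12.1833 tcp [0.4737 0.3022 0.3863] w 0.997 F [0.3 0.7 0.8] gf 0.0 q [  49.   17.  -10.   -0.  -63. -107.]
```

```bash
python3 -m creep '[[1,-1,0,15,0,0,0],[1,-1,0,45,0,0,0],[1,-1,0,75,0,0,0],[1,-1,0,105,0,0,0],[1,-1,0,125,0,0,0],[1,-1,0,135,0,0,0],[1,-1,0,135,0,0,0]]'; python3 - <<'E'
from h import *
goto(.474,.304,.204,-238.3)
a=vision.capture("side")[0][120:260,190:340]; b=vision.capture("top")[0][150:290,120:270]
save("s3",cv2.resize(np.hstack([a,b]),None,fx=2.6,fy=2.6,interpolation=cv2.INTER_CUBIC))
E
```

```text
time_s: 12.77
tcp_pos: [0.4743, 0.3026, 0.2492]
ee_rot: [[-0.849, -0.528, -0.003], [-0.528, 0.849, -0.004], [0.005, -0.001, -1.0]]
wrist_force: [-0.2, -0.2, 0.3]
gripper_width: 0.997
gripper_force: 0.0
shift [-0.7  1.4 45.2] turn [-0.07 -0.27  0.18] t 12.7667 tcp [0.4743 0.3026 0.2492] w 0.997 F [-0.2 -0.2  0.3] gf 0.0 q [  49.   25.  -20.   -0.  -45. -107.]
```

View pics/s3.png

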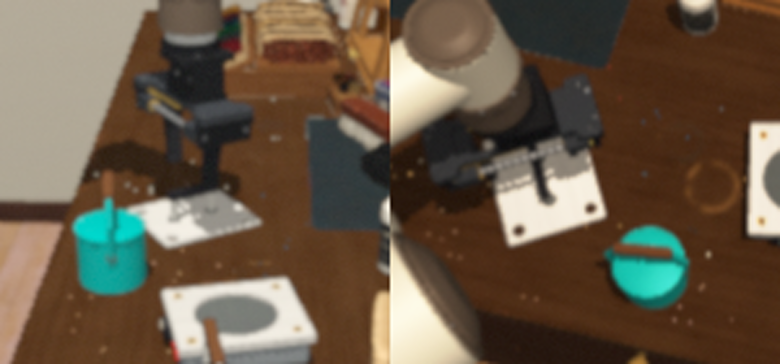

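The open fingers bracket the bar (side crop around (195,190), top crop around (540,185)), and the turquoise pot is clear. I descend and close.

```bash
python3 -m creep '[[1,0,1,15,0,0,0],[1,0,1,30,0,0,0],[1,0,1,40,0,0,0],[1,0,1,45,0,0,0],[1,0,1,45,0,0,0]]'; python3 -m creep '[[-1,0,0,0,0,0,0],[-1,0,0,0,0,0,0],[-1,0,0,0,0,0,0],[-1,0,0,0,0,0,0],[-1,0,0,0,0,0,0],[-1,0,0,0,0,0,0],[-1,0,0,0,0,0,0],[-1,0,0,0,0,0,0]]'; python3 -m creep '[[-1,0,0,0,0,0,0],[-1,0,0,0,0,0,0],[-1,0,0,0,0,0,0],[-1,0,0,0,0,0,0],[-1,0,0,0,0,0,0],[-1,0,0,0,0,0,0],[-1,0,0,0,0,0,0],[-1,0,0,0,0,0,0]]'
```

```text
time_s: 13.28
tcp_pos: [0.474, 0.3045, 0.2062]
ee_rot: [[-0.849, -0.529, -0.0], [-0.529, 0.849, -0.0], [0.0, -0.0, -1.0]]
wrist_force: [0.3, -0.3, -0.6]
gripper_width: 0.996
gripper_force: 0.0
time_s: 13.95
tcp_pos: [0.474, 0.3046, 0.2063]
ee_rot: [[-0.849, -0.529, 0.0], [-0.529, 0.849, 0.0], [-0.0, 0.0, -1.0]]
wrist_force: [0.4, -0.5, -0.6]
gripper_width: 0.48
gripper_force: 0.0
time_s: 14.62
tcp_pos: [0.474, 0.3044, 0.2062]
ee_rot: [[-0.849, -0.529, -0.0], [-0.529, 0.849, -0.0], [0.0, -0.0, -1.0]]
wrist_force: [-0.0, -1.0, 0.0]
gripper_width: 0.135
gripper_force: 30.0
```

```bash
python3 -m creep '[[-1,0,0,-5,0,0,0],[-1,0,0,-18,0,0,0],[-1,0,0,-42,0,0,0],[-1,0,0,-70,0,0,0],[-1,0,0,-100,0,0,0],[-1,0,0,-130,0,0,0],[-1,0,0,-155,0,0,0],[-1,0,0,-165,0,0,0]]'; python3 -c "
from h import *
goto(.5355,-.006,.37,-257.3)"
```

```text
time_s: 15.28
tcp_pos: [0.4742, 0.3049, 0.3754]
ee_rot: [[-0.848, -0.53, 0.005], [-0.529, 0.848, 0.005], [-0.007, 0.001, -1.0]]
wrist_force: [0.6, 0.4, -1.7]
gripper_width: 0.134
gripper_force: 30.0
shift [ 112.7 -296.2    4.2] turn [ 0.15  0.37 19.27] t 15.2833 tcp [0.4742 0.3049 0.3754] w 0.134 F [ 0.6  0.4 -1.7] gf 30.0 q [  49.   17.  -11.    0.  -61. -107.]
```

```bash
python3 -m creep '[[-1,5,-12,0,0,0,1],[-1,14,-37,0,0,0,3],[-1,27,-71,0,0,0,5],[-1,40,-105,0,0,0,8],[-1,53,-139,0,0,0,10],[-1,66,-173,0,0,0,12],[-1,79,-207,0,0,0,14],[-1,91,-240,0,0,0,16]]' >/dev/null; python3 -m creep '[[-1,7,-20,0,0,0,1],[-1,14,-40,0,0,0,2],[-1,20,-54,0,0,0,3],[-1,20,-56,0,0,0,3],[-1,20,-56,0,0,0,3],[-1,20,-56,0,0,0,3]]'; python3 - <<'E'
from h import *
goto(.5355,-.006,.283,-257.3)
a=vision.capture("side")[0]; b=vision.capture("top")[0]
save("s4",cv2.resize(np.hstack([a[130:290,190:380],b[140:300,190:380]]),None,fx=2.1,fy=2.1,interpolation=cv2.INTER_CUBIC))
E
```

```text
time_s: 16.45
tcp_pos: [0.5196, -0.0066, 0.37]
ee_rot: [[-0.975, -0.223, -0.002], [-0.223, 0.975, -0.0], [0.002, 0.0, -1.0]]
wrist_force: [0.2, 0.5, -2.5]
gripper_width: 0.131
gripper_force: 30.0
shift [-15.8  -3.   87. ] turn [ 0.02 -0.12  0.21] t 16.45 tcp [ 0.5196 -0.0066  0.37  ] w 0.131 F [ 0.2  0.5 -2.5] gf 30.0 q [ 17.  14. -17.  -0. -59. -94.]
```

View pics/s4.png

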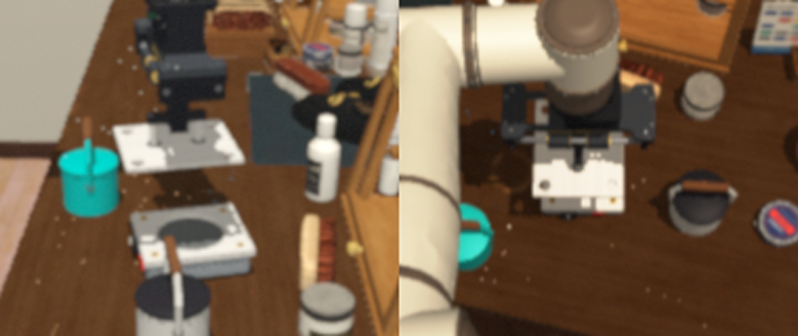

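The plate hangs level over the warmer (side crop (180,145)), and the pot stands on the bench (top crop (700,195)). Next I rectify both faces in the side view to measure how the plate sits against the threads.

```bash
cat >> h.py <<'E'
def ortho(n,im,z,c,yaw,half=90,s=3):
    """metric view of plane z round c (m), axes along yaw: s px per mm, x right, y up"""
    g=np.arange(-half*s,half*s+1)/s/1000; X,Y=np.meshgrid(g,-g); a=np.radians(yaw)
    P=np.stack([c[0]+X*np.cos(a)-Y*np.sin(a),c[1]+X*np.sin(a)+Y*np.cos(a),np.full(X.shape,z)],-1)
    uv=proj(n,P).reshape(X.shape+(2,)).astype(np.float32); return cv2.remap(im,uv[...,0],uv[...,1],cv2.INTER_CUBIC)
E
python3 - <<'E'
from h import *
im=vision.capture("side")[0]; np.save("/tmp/side4.npy",im)
s=r.sense(); t=s["tcp_pos"]; print(t,t[2]-.2062+.005)
A=ortho("side",im,.042,(.5355,-.006),12.7,s=2); B=ortho("side",im,t[2]-.2012,t,12.7,s=2)
for I in (A,B):
    for x in (-55,55):
        for y in (-45,45): cv2.circle(I,(180+2*x,180-2*y),16,(255,0,0),1)
    cv2.rectangle(I,(180-140,180-120),(180+140,180+120),(0,0,255),1)
save("s5",np.hstack([A,B]))
E
```

```text
[ 0.51988221 -0.00586508  0.37081684] 0.1696168446237088
```

View pics/s5.png

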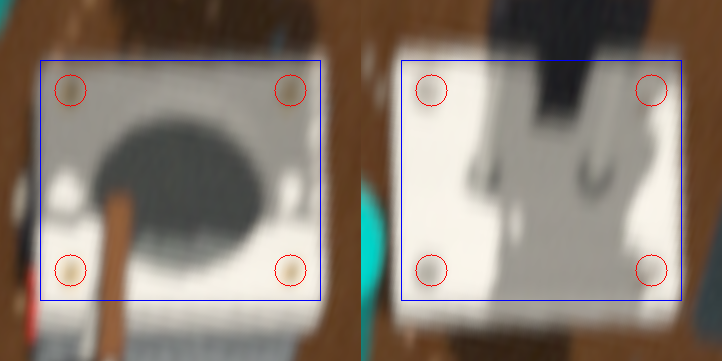

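In both rectified views the circles sit on the features: the warmer threads at (70,90), (290,90), (70,270) and (290,270), and the plate holes around (430,88), (651,90), (429,268) and (651,268). So the warmer pose and the plate's place in the grip both hold to about 1 mm. I move over and down.

```bash
python3 -m creep '[[-1,-4,0,8,0,0,0],[-1,-9,-1,24,0,0,0],[-1,-13,-1,44,0,0,0],[-1,-15,-1,64,0,0,0],[-1,-16,-1,80,0,0,0],[-1,-16,-1,90,0,0,0],[-1,-16,-1,95,0,0,0],[-1,-16,-1,97,0,0,0]]' >/dev/null; python3 -m creep '[[-1,0,0,0,0,0,0],[-1,0,0,0,0,0,0],[-1,0,0,0,0,0,0],[-1,0,0,0,0,0,0]]'; python3 - <<'E'
from h import *
goto(.5355,-.006,.2632,-257.3)
im=vision.capture("side")[0]; tp=vision.capture("top")[0]; t=r.sense()["tcp_pos"]
z=t[2]-.2012
A=ortho("side",im,z,(.5355,-.006),12.7,s=2); B=ortho("top",tp,z,(.5355,-.006),12.7,s=2)
old=np.load("/tmp/side4.npy"); C=ortho("side",old,.042,(.5355,-.006),12.7,s=2)
for I in (A,B):
    for x in (-55,55):
        for y in (-45,45): cv2.circle(I,(180+2*x,180-2*y),16,(255,0,0),1)
    cv2.rectangle(I,(180-140,180-120),(180+140,180+120),(0,0,255),1)
save("s6",np.hstack([A,B]))
# feature centroids (mm) around nominal corners; same treatment for threads (before) and holes (now)
def cen(I,sgn=1):
    g=I.min(axis=2).astype(float) 
    for x in (-55,55):
        for y in (-45,45):
            u,v=180+2*x,180-2*y; W=g[v-20:v+21,u-20:u+21]; w=np.clip(np.median(W)-10-W,0,None); w[np.hypot(*np.mgrid[-20:21,-20:21])>18]=0
            yy,xx=np.mgrid[-20:21,-20:21]; print((x,y),round((w*xx).sum()/w.sum()/2,1),round(-(w*yy).sum()/w.sum()/2,1),int(w.sum()))
cc=ortho("side",im,z,(.5355,-.006),12.7,s=2); print("holes side");cen(cc); print("threads side");cen(C); print("holes top"); cen(ortho("top",tp,z,(.5355,-.006),12.7,s=2))
t0=np.load("/tmp/top0.npz")["im"]; print("threads top0"); cen(ortho("top",t0,.042,(.5355,-.006),12.7,s=2))
E
```

```text
time_s: 17.6
tcp_pos: [0.5359, -0.0039, 0.2752]
ee_rot: [[-0.975, -0.224, 0.002], [-0.224, 0.975, 0.0], [-0.002, 0.0, -1.0]]
wrist_force: [-0.3, 0.2, -2.1]
gripper_width: 0.134
gripper_force: 30.0
shift [ 0.8 -1.9 11.9] turn [0.   0.11 0.24] t 17.6 tcp [ 0.5359 -0.0039  0.2752] w 0.134 F [-0.3  0.2 -2.1] gf 30.0 q [ 17.  21. -22.   0. -47. -94.]
holes side
(-55, -45) -0.5 1.1 6543
(-55, 45) -1.0 1.4 5451
(55, -45) -5.1 -1.0 7273
(55, 45) -4.7 1.0 3222
threads side
(-55, -45) 0.3 -1.9 12789
(-55, 45) 0.1 -1.0 4072
(55, -45) 0.5 -1.1 11163
(55, 45) -0.3 -1.5 4042
holes top
(-55, -45) 0.5 2.9 27473
(-55, 45) 1.3 1.9 20956
(55, -45) nan nan 0
(55, 45) 0.4 -5.2 2814
threads top0
(-55, -45) 1.5 -0.2 27463
(-55, 45) 1.2 -0.3 25042
(55, -45) 1.3 0.7 17118
(55, 45) 1.2 0.0 21662<stdin>:18: RuntimeWarning: invalid value encountered in scalar divide
```

View pics/s6.png

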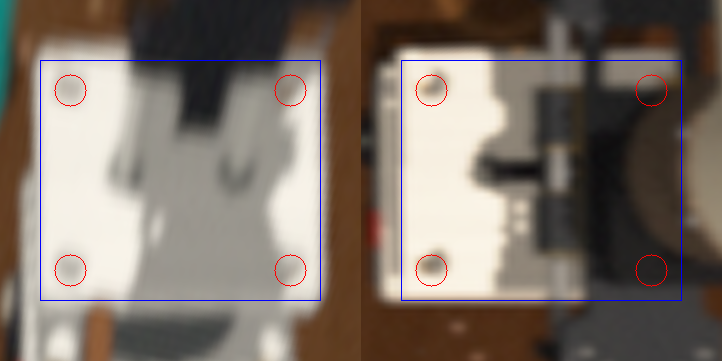

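The plate sits about 2.4 mm too far along the warmer's +y in both views, and x and yaw are within 1 mm and 1°. I correct that and go down the last 12 mm.

```bash
python3 -m creep '[[-1,0,-1,3,0,0,0],[-1,0,-2,6,0,0,0],[-1,0,-2.3,9,0,0,0],[-1,0,-2.3,11,0,0,0],[-1,0,-2.3,12,0,0,0],[-1,0,-2.3,12,0,0,0],[-1,0,-2.3,12,0,0,0],[-1,0,-2.3,12,0,0,0]]'; python3 - <<'E'
from h import *
goto(.5355,-.006,.2632,-257.3)
tp=vision.capture("top")[0]; sd,d=vision.capture("side"); z=r.sense()["tcp_pos"][2]-.2012
I=ortho("top",tp,z,(.5355,-.006),12.7,s=4)
A=I[360-180-80:360-180+80,360-220-80:360-220+80]; B=I[360+180-80:360+180+80,360-220-80:360-220+80]
J=ortho("side",sd,z,(.5355,-.006),12.7,s=2)
def cen(I,x,y):
    g=I.min(axis=2).astype(float);u,v=360+4*x,360-4*y;W=g[v-40:v+41,u-40:u+41];w=np.clip(np.median(W)-10-W,0,None);yy,xx=np.mgrid[-40:41,-40:41];w[np.hypot(yy,xx)>36]=0
    print((x,y),round((w*xx).sum()/w.sum()/4,1),round(-(w*yy).sum()/w.sum()/4,1))
cen(I,-55,45);cen(I,-55,-45)
save("s7",np.hstack([cv2.resize(np.vstack([A,B]),(360,720))[::2,::2].repeat(2,1)[:360],J[:360]]))
P=cloud("side",d,np.ones(d.shape,bool)); k=(np.hypot(P[:,0]-.536,P[:,1]+.007)<.05)&(P[:,2]>.05)&(P[:,2]<.075); print("plate top z",np.median(P[k][:,2]) if k.any() else None)
E
```

```text
time_s: 18.37
tcp_pos: [0.5363, -0.0062, 0.2623]
ee_rot: [[-0.975, -0.224, 0.0], [-0.224, 0.975, -0.0], [-0.0, -0.0, -1.0]]
wrist_force: [-0.9, -0.1, -2.6]
gripper_width: 0.131
gripper_force: 30.0
shift [ 0.7  0.4 -0.9] turn [-0.    0.01  0.25] t 18.3667 tcp [ 0.5363 -0.0062  0.2623] w 0.131 F [-0.9 -0.1 -2.6] gf 30.0 q [ 17.  22. -23.   0. -45. -94.]
(-55, 45) -1.0 -0.8
(-55, -45) -0.7 -0.3
plate top z 0.06055261364824793
```

View pics/s7.png

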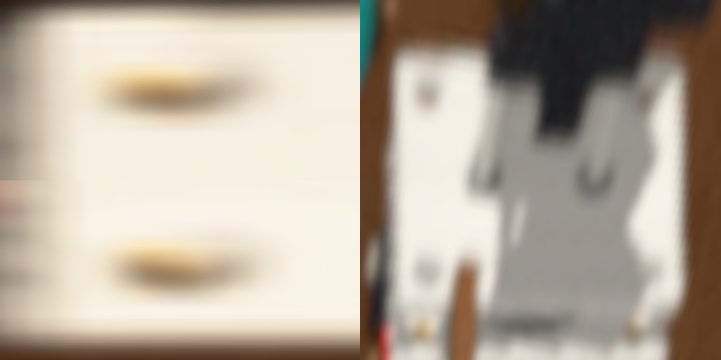

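The brass threads show through both left holes in the top view (crop (165,90) and (165,268)). They sit toward -x, as the 20 mm of parallax predicts, and are centred in y. Plate top is at z ≈ 0.0605, a 13–14 mm gap. I hand in.

```bash
python3 -m creep '[[-1,0,0,0,0,0,0],[-1,0,0,0,0,0,0],[-1,0,0,0,0,0,0]]' && python3 -c "
from station import r
print(r.finish_job())"
```

```text
time_s: 18.72
tcp_pos: [0.5362, -0.0062, 0.2623]
ee_rot: [[-0.975, -0.224, 0.0], [-0.224, 0.975, 0.0], [-0.0, 0.0, -1.0]]
wrist_force: [0.8, 0.0, -2.1]
gripper_width: 0.135
gripper_force: 30.0
the job is handed in; nothing more can be done
None
```

The job is handed in, but the call returned no verdict: the pot stands on the bench beside the warmer, and the gripper holds the plate level about 14 mm above it, with the holes measured to within about 1 mm of the threads (the two right-hand holes could not be checked clearly at the end).

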